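Fit a carving blank's faceplate on the studs of the carving stand

TASK

Mount the carving blank on the carving stand: put the bore of its square faceplate over the middle pin of the stand's head, turn it until its four holes line up with the four studs, and slide it down until it sits flush on the head all round, then let go. Leave the wax tin, the sanding block and the small wooden cube where they are.

Things in the scene. Friction and masses are not known exactly. Their poses are not given: they have to be found in the camera images.
- blank: The carving blank: an upright wooden block, 44 x 44 mm and 68 mm tall, screwed centred and square on an aluminium faceplate 92 x 92 mm, 12 mm thick; one rigid loose piece, 80 mm tall, 0.3 to 0.55 kg. Grip it by the wooden block. Origin at the centre of the faceplate's underside; z up along its axis, x and y parallel to the sides of both squares.
- underside (a point): Centre of the faceplate's underside (the blank's origin and axes), the mouth of a central bore 21.5 mm wide in the plate, wider above it, 32 mm deep, closed at the top. Four 11.5 mm holes go through the plate 37 mm from the centre, on the diagonals (45, 135, 225, 315 degrees from x), so each quarter turn gives the same fit.
- stand: The carving stand, fixed: grey round foot 136 mm wide, pillar, and a dark steel round head 120 mm wide. Origin at the centre of the foot's underside, on the bench; z up. The head shares its vertical axis but is clamped at an angle of its own, unrelated to the stand's x and y and not reported: look or feel for it. Head, pin and studs are rigid and do not turn.
- seat (a point): Centre of the head's flat top, 66 mm above the bench, where the underside comes to rest; the root of the middle pin, which is 20 mm thick and 24 mm high (last 6 mm taper to 12 mm). Its axes are the stand's, not the head's.
- stud_plane (a point): Point on the stand's axis level with the stud tips, 10 mm above the seat (axes of the stand). Four studs, 8 mm thick, 10 mm high (last 3 mm taper to 4 mm), stand a quarter turn apart, 37 mm from the axis. A faceplate that is over the pin but turned wrongly rests at this height, and sinks 10 mm to the seat when its holes meet the studs.
- tin: Bystander: a round yellow-green wax tin, 69 mm wide and 59 mm tall; origin at the centre of its underside.
- sander: Bystander: a cork sanding block, 60 x 97 x 26 mm; origin at the centre of its underside.
- block_small: Bystander: a small wooden cube with 28 mm sides; origin at the centre of its underside.
Things that resemble listed ones, but are neither listed nor needed, are in the scene too. Leave any purple or red look-alike of the stand alone.

How it is judged:
By the outcome, as a careful person would: the job done as asked, in the order asked, and still so for the second after the job is handed in, with the robot touching nothing.
It also fails if it takes over 72 s, if anything falls off the work surface, if the arm or the gripper's body presses on something with over 40 N, if the wrist force passes 120 N, or if a joint passes its speed limit or range.

ROBOT

A 6-joint arm with a two-finger parallel gripper is mounted at the origin on a cart in front of the work surface, level with it; the furniture and walls round the work are solid. World frame = base frame: x ahead of the robot, y to its left, z up, the work surface at z = 0. Lengths are in m, angles in rad, forces in N, time in s.
With the tool pointing down it reaches from about 0.25 to 0.8 m from the base axis. Payload 8.5 kg.
Tool frame: the origin (TCP) lies at the very end of the fingers, on their centre line; the grasp point (between the pads) lies ctrl.hold_point_z behind it (ctrl.hold_point_z is the distance from the TCP to the grasp point, in m); z points along the fingers, y is the direction in which the jaws open and shut (so a half turn about z gives the same grasp; the last joint's range is limited). The gripper opens to 85 mm and grips with 20 to 120 N. Pads are 22 mm wide; open, the fingers measure 114 mm over their backs; the gripper's body (76 mm by 85 mm) begins 54 mm behind the grasp point. The pads swing forward as they close: fully open they stand 13 mm farther back than shut.
Start: joints at [1.227, 0.238, -0.013, 1.319, 0, 1.571], TCP at [0.177, 0.494, 0.231] pointing down, gripper open.
Joint ranges: [-2.66, 2.66], [-1.03, 1.9], [-1.14, 1.46], [-1.82, 2.27], [-1.45, 1.34], [-3.14, 3.14]. Speed limits (rad/s): [2.22, 2.22, 2.79, 3.14, 3.14, 3.14].

INTERFACE

Orientations are given as a unit quaternion [x, y, z, w].
In Python, from bench import ctrl gives the robot as it stands.
- The arm moves only by the shell command python3 -m crank 'ROWS' [FORCE]. ROWS is a JSON object of lists of equal length, an entry for each row: "dp": the shift along the world's x, y, z in mm, a list of three; "twist": the turn about the world's z in rad; "gripper": the opening, from -1 (shut) to 1 (fully open). In form: {"dp": [[dx, dy, dz], ...], "twist": [twist, ...], "gripper": [gripper, ...]}. A call has 1 to 20 rows; each row shifts and turns the commanded pose from where the row before left it; what a row does not reach is not made up. A row lasts 1/10 s, in which the tool goes at most 50 mm and 8.59 degrees, less where a joint would pass 70% of its speed; a pose out of reach is approached as far as the arm can. A call is refused whole if a number of a shift passes 50 or a number of a turn 0.15, either way. A call with a gripper value outside its range is refused whole. The fingers move at their own pace and stop on an object; FORCE is the grip in N (left out, the last holds). Time passes only in rows, so rows that do not move let the fingers close. It gives the time, the measured TCP pose, the force and the opening at its end, in the units of the state.
- ctrl.sense(): the state, without advancing time (a new reading comes with each control period).
- ctrl.camera(name): name is "scene" or "top" or "wrist"; returns a dict with "color" (480x640x3 uint8, red, green, blue), "depth" (480x640 float32, m along the optical axis (not along the pixel's ray), 0 where there is no reading), "fx", "fy", "cx", "cy" (pixels), "eye" and "attitude" of the camera in the world. Camera axes: x right, y down, z forward; pixel columns grow to the right and rows downward; lengths in m; the calibration is good to about 2 mm. A picture is of the moment at which its call begins.
- ctrl.job_done(): hands the job in, once; it reports no verdict.
The state is a dict: "time": time; "qpos": joint angles; "qd": joint speeds; "joint_efforts": joint torques, N m; "ee_pos": TCP position; "tcp_rot": TCP orientation; "contact_force": force on the tool from outside, world axes, zero at the start; "wrist_torque": the same for the moment, N m; "gripper_width": finger opening in m.
Only numpy, scipy, OpenCV 4.12 (cv2) and the standard library are available. Lean on these libraries where they do the work, as an engineer would, in place of code of your own. Each camera call takes 0.05 s, during which the arm holds its last target.

## Working session

There is one attempt and no reset: what is moved stays moved. The work goes in short steps, Python scripts to look and compute and a shell command to move; the robot and the scene stay as the last step left them, time stands still between calls to the robot, and variables do not carry over. Pictures are saved under pics/ and viewed, and the job is handed in when it is done.

```bash
ls; mkdir -p pics
cat > h.py <<'E'
import numpy as np, cv2
from bench import ctrl
from scipy.spatial.transform import Rotation as R
def shot(n,f):
    c=ctrl.camera(n); np.savez('/tmp/'+f+'.npz',**c)
    cv2.imwrite('pics/'+f+'.png',cv2.cvtColor(c['color'],cv2.COLOR_RGB2BGR)); return c
def load(f): return {k:v for k,v in np.load('/tmp/'+f+'.npz').items()}
def rot(c):
    a=np.array(c['attitude']); return R.from_quat(a).as_matrix() if a.size==4 else a.reshape(3,3)
def ray(c,u,v):
    d=rot(c)@np.array([(u-c['cx'])/c['fx'],(v-c['cy'])/c['fy'],1.]); return np.array(c['eye']),d
def onz(c,u,v,z):
    e,d=ray(c,u,v); return e+d*(z-e[2])/d[2]
def pt(c,u,v):
    e,d=ray(c,u,v); return e+d*c['depth'][int(round(v)),int(round(u))]
def cloud(c):
    v,u=np.mgrid[:480,:640]; d=np.stack([(u-c['cx'])/c['fx'],(v-c['cy'])/c['fy'],np.ones_like(u,float)],-1)
    return np.array(c['eye'])+(d*c['depth'][...,None])@rot(c).T
def two(c1,p1,c2,p2):
    e1,d1=ray(c1,*p1);e2,d2=ray(c2,*p2)
    s=np.linalg.lstsq(np.stack([d1,-d2],1),e2-e1,rcond=None)[0]
    a=e1+d1*s[0];b=e2+d2*s[1]; return (a+b)/2,np.linalg.norm(a-b)
E
python3 - <<'E'
from h import *
for n in('scene','top','wrist'):
    c=shot(n,n+'0'); print(n,c['eye'],c['attitude'],c['fx'],c['cx'],c['cy'])
print(ctrl.sense(),ctrl.hold_point_z)
E
```

```text
pics
scene [ 0.07894558 -0.40808999  0.73701366] [ 0.86361679 -0.32243723  0.12935622 -0.36533168] 498.80515526193415 322.86976290055304 243.32263731695372
top [0.46472127 0.09249459 1.06868452] [ 0.71387721 -0.70005807  0.0042712  -0.01672679] 534.5596491205303 322.63192997420333 232.94347608873912
wrist [0.1029337  0.52017177 0.3729507 ] [0.80727245 0.56858628 0.09004061 0.13005199] 416.9234053939357 321.8229470264613 233.21652817712047
{'time': 0.15, 'qpos': array([ 1.22698540e+00,  2.38644930e-01, -1.40603071e-02,  1.31920967e+00,
       -8.92695162e-06,  1.57081936e+00]), 'qd': array([ 0.0012527 , -0.00080151,  0.00092707,  0.00031003, -0.00053155,
       -0.0001522 ]), 'joint_efforts': array([-1.20581950e-03, -5.39081955e+01,  3.46596265e+01,  1.44823806e-02,
       -1.11641029e-04, -1.43903790e-06]), 'ee_pos': array([0.17685899, 0.49396935, 0.2308244 ]), 'tcp_rot': array([ 1.71071356e-01,  9.85258483e-01, -5.51808758e-04, -9.12677411e-05]), 'contact_force': array([-0.40638315, -0.04502769, -0.1908552 ]), 'wrist_torque': array([-0.01397825,  0.01457465,  0.03157683]), 'gripper_width': 0.08508969652847441} 0.0187
```

View pics/scene0.png

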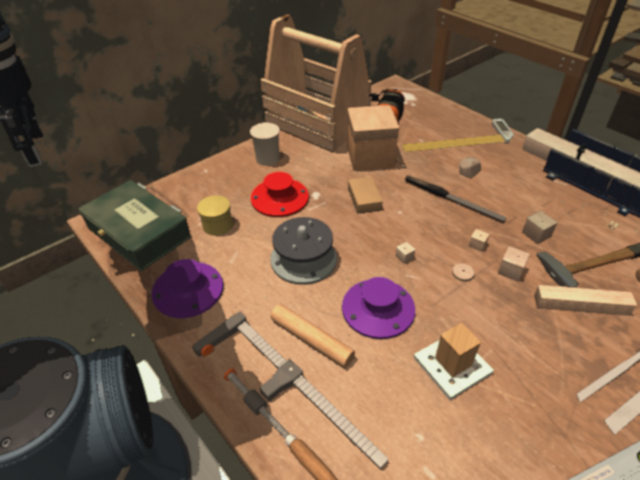

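View pics/top0.png

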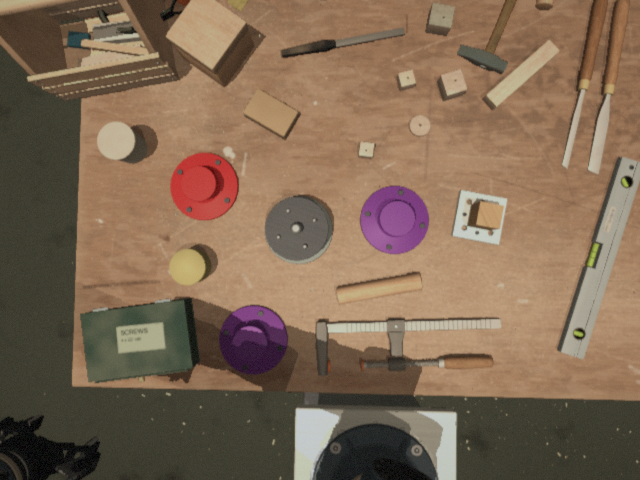

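View pics/wrist0.png

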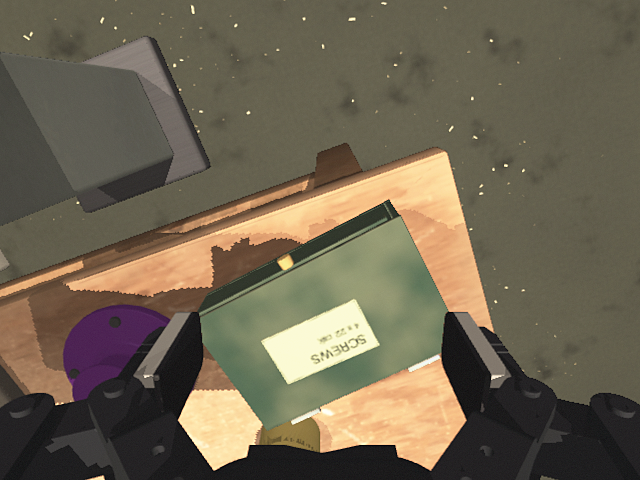

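The scene view shows the dark stand at (303,245) and the blank at (455,358). In the top view they are at (299,229) and (482,217). The purple and red discs are look-alikes. Next I measure.

Run:
```python
from h import *
t=load('top0');s=load('scene0')
P=cloud(t)
hsv=cv2.cvtColor(t['color'],cv2.COLOR_RGB2HSV)
roi=np.zeros((480,640),bool);roi[180:255,445:515]=1
z=P[...,2]
for lo,hi,n in((.008,.02,'plate'),(.07,.09,'wood')):
    m=roi&(z>lo)&(z<hi)&(t['depth']>0)
    q=P[m]; r=cv2.minAreaRect((q[:,:2]*1000).astype(np.float32)); print(n,m.sum(),np.median(q[:,2]),r)
roi[:]=0;roi[185:270,255:345]=1
m=roi&(z>.06)&(z<.071);q=P[m];print('head',m.sum(),np.median(q[:,2]),cv2.minEnclosingCircle((q[:,:2]*1000).astype(np.float32)))
m=roi&(z>.083)&(z<.095);q=P[m];print('pin',m.sum(),q.mean(0) if m.sum() else 0)
m=roi&(z>.071)&(z<.083);print('mid',P[m].round(3)[:40])
# scene
P=cloud(s);z=P[...,2]
roi[:]=0;roi[315:400,405:500]=1
for lo,hi,n in((.008,.02,'plate'),(.075,.09,'wood')):
    m=roi&(z>lo)&(z<hi); q=P[m]; print('scene',n,m.sum(),np.median(q[:,2]),cv2.minAreaRect((q[:,:2]*1000).astype(np.float32)))
roi[:]=0;roi[215:275,265:345]=1
m=roi&(z>.06)&(z<.071);q=P[m];print('head',np.median(q[:,2]),cv2.minEnclosingCircle((q[:,:2]*1000).astype(np.float32)))
for n,c,b in(('t',t,(250,180,350,280)),('b',t,(440,170,520,260)),('s',s,(260,210,350,290)),('sb',s,(405,310,500,400))):
    x=c['color'][b[1]:b[3],b[0]:b[2],::-1]; cv2.imwrite(f'pics/z{n}.png',cv2.resize(x,None,fx=4,fy=4,interpolation=cv2.INTER_CUBIC))
a=[cv2.resize(cv2.imread(f'pics/z{n}.png'),(390,290)) for n in('t','b','s','sb')]
cv2.imwrite('pics/zz.png',np.vstack([np.hstack(a[:2]),np.hstack(a[2:])]))
```

```text
plate 1306 0.012533393649091562 ((534.37255859375, -196.62403869628906), (93.42146301269531, 92.3990249633789), 80.1037368774414)
wood 618 0.08036059443422333 ((534.3500366210938, -196.46900939941406), (45.70058059692383, 44.472591400146484), 80.3647232055664)
head 2972 0.06646938097647437 ((502.95489501953125, 160.3871307373047), 59.803688049316406)
pin 84 [0.50249493 0.16024417 0.08836415]
mid [[0.556 0.178 0.071]
 [0.555 0.152 0.071]
 [0.549 0.167 0.071]
 [0.545 0.165 0.072]
 [0.546 0.141 0.073]
 [0.539 0.178 0.073]
 [0.539 0.176 0.074]
 [0.538 0.18  0.072]
 [0.537 0.177 0.078]
 [0.537 0.176 0.077]
 [0.538 0.174 0.072]
 [0.535 0.179 0.078]
 [0.536 0.178 0.074]
 [0.535 0.176 0.077]
 [0.536 0.174 0.076]
 [0.534 0.18  0.072]
 [0.534 0.178 0.074]
 [0.534 0.176 0.075]
 [0.534 0.174 0.076]
 [0.534 0.168 0.071]
 [0.532 0.176 0.073]
 [0.531 0.131 0.071]
 [0.524 0.183 0.072]
 [0.525 0.168 0.071]
 [0.525 0.165 0.071]
 [0.525 0.163 0.071]
 [0.522 0.129 0.074]
 [0.521 0.127 0.078]
 [0.522 0.125 0.073]
 [0.518 0.204 0.072]
 [0.52  0.131 0.076]
 [0.52  0.129 0.075]
 [0.52  0.127 0.077]
 [0.52  0.125 0.076]
 [0.518 0.131 0.073]
 [0.518 0.129 0.079]
 [0.518 0.127 0.077]
 [0.518 0.125 0.075]
 [0.516 0.129 0.073]
 [0.516 0.127 0.072]]
scene plate 1614 0.010910720737809743 ((539.0808715820312, -162.20260620117188), (165.32386779785156, 94.35357666015625), 80.7195053100586)
scene wood 716 0.07879394384892197 ((533.2726440429688, -197.68292236328125), (45.25749206542969, 46.979469299316406), 80.69120788574219)
head 0.06476491467071743 ((500.9962158203125, 159.12615966796875), 62.36593246459961)
```

View pics/zz.png

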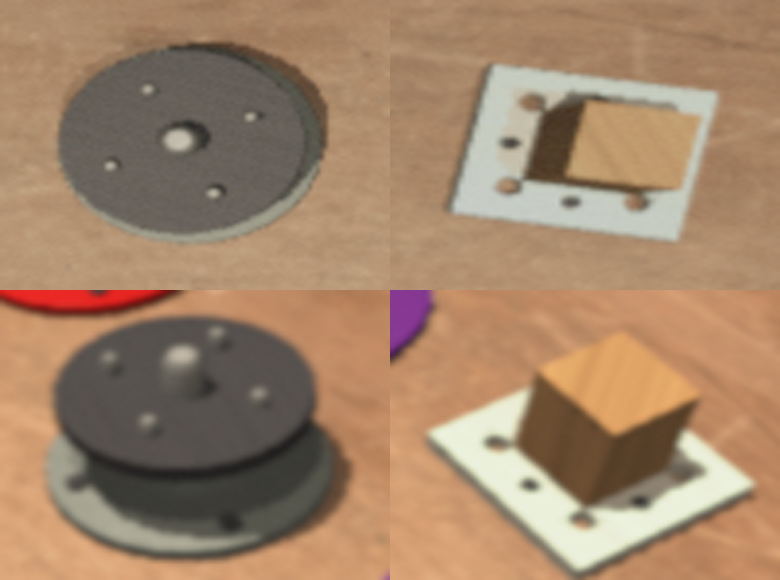

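Run:
```python
from h import *
w=load('wrist0');st=ctrl.sense()
T=R.from_quat(st['tcp_rot']).as_matrix()
print('tool axes',T.round(3)); print('cam in tool',T.T@(np.array(w['eye'])-st['ee_pos']),'optical in tool',T.T@rot(w)[:,2])
print('optical axis hits z0',onz(w,w['cx'],w['cy'],0.0),'z66',onz(w,w['cx'],w['cy'],.066))
t=load('top0');s=load('scene0')
# studs top: blobs brighter than head
def blobs(c,b,th):
    g=cv2.cvtColor(c['color'],cv2.COLOR_RGB2GRAY)[b[1]:b[3],b[0]:b[2]]
    n,l,stt,ce=cv2.connectedComponentsWithStats((g>th).astype(np.uint8)); print([(k[4],(x+b[0]).round(1),(y+b[1]).round(1)) for k,(x,y) in zip(stt,ce) if k[4]<80])
blobs(t,(268,200,328,260),95);blobs(s,(275,222,332,258),95)
```

```text
tool axes [[-0.941  0.337 -0.   ]
 [ 0.337  0.941 -0.001]
 [-0.    -0.001 -1.   ]]
cam in tool [ 0.07842992 -0.00041036 -0.14212663] optical in tool [-0.3123587  -0.00136377  0.94996325]
optical axis hits z0 [0.21806909 0.47793499 0.        ] z66 [0.19769392 0.48540951 0.066     ]
[(np.int32(2), np.float64(284.5), np.float64(200.0)), (np.int32(14), np.float64(291.4), np.float64(201.9)), (np.int32(19), np.float64(325.3), np.float64(201.5)), (np.int32(1), np.float64(283.0), np.float64(202.0)), (np.int32(3), np.float64(297.3), np.float64(203.3)), (np.int32(2), np.float64(310.5), np.float64(202.0)), (np.int32(2), np.float64(279.5), np.float64(205.0)), (np.int32(2), np.float64(282.0), np.float64(204.5)), (np.int32(1), np.float64(284.0), np.float64(205.0)), (np.int32(1), np.float64(287.0), np.float64(204.0)), (np.int32(2), np.float64(310.5), np.float64(204.0)), (np.int32(5), np.float64(314.0), np.float64(205.0)), (np.int32(1), np.float64(310.0), np.float64(206.0)), (np.int32(2), np.float64(317.5), np.float64(207.0)), (np.int32(1), np.float64(319.0), np.float64(209.0))]
[(np.int32(44), np.float64(277.8), np.float64(224.5)), (np.int32(7), np.float64(309.3), np.float64(222.4)), (np.int32(48), np.float64(328.4), np.float64(225.0)), (np.int32(68), np.float64(300.9), np.float64(228.8)), (np.int32(16), np.float64(284.4), np.float64(228.2)), (np.int32(18), np.float64(319.1), np.float64(238.1)), (np.int32(15), np.float64(293.4), np.float64(245.4)), (np.int32(21), np.float64(276.3), np.float64(254.9))]
```

```bash
python3 -m crank '{"dp":[[30,-32,8],[30,-32,8],[30,-32,8],[30,-32,8],[30,-32,8],[30,-32,8],[30,-32,8],[30,-32,8],[30,-32,8],[30,-32,8],[0,0,0],[0,0,0]],"twist":[0,0,0,0,0,0,0,0,0,0,0,0],"gripper":[1,1,1,1,1,1,1,1,1,1,1,1]}'
python3 -c "
from h import *
shot('wrist','w1')"
```

```text
time: 1.35
ee_pos: [0.4773, 0.1734, 0.3109]
tcp_rot: [0.172, 0.985, -0.0, -0.0]
contact_force: [-0.7, 0.5, 0.6]
gripper_width: 0.0854
```

View pics/w1.png

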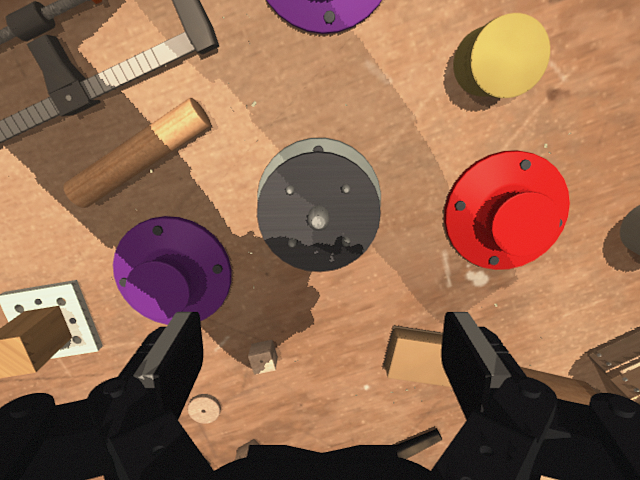

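The wrist view shows the head with the pin at (318,218) and studs near (290,190), (346,188), (292,243) and (345,241). I'll take a second wrist view, lower down.

```bash
python3 -m crank '{"dp":[[5,0,-30],[5,0,-30],[5,0,-30],[0,0,0],[0,0,0]],"twist":[0,0,0,0,0],"gripper":[1,1,1,1,1]}'
python3 -c "
from h import *
shot('wrist','w2')
for f,b in(('w1',(250,130,390,280)),('w2',(220,100,420,330))):
    c=load(f);x=c['color'][b[1]:b[3],b[0]:b[2],::-1];cv2.imwrite('pics/z_'+f+'.png',cv2.convertScaleAbs(cv2.resize(x,None,fx=2.5,fy=2.5,interpolation=cv2.INTER_CUBIC),alpha=1.5))
"
```

```text
time: 1.9
ee_pos: [0.491, 0.175, 0.2217]
tcp_rot: [0.17, 0.985, -0.0, -0.001]
contact_force: [-0.2, 0.5, 0.2]
gripper_width: 0.0855
```

View pics/z_w2.png

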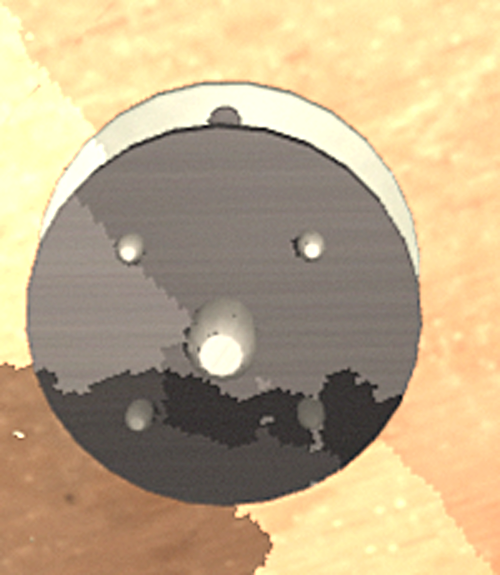

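View pics/z_w1.png

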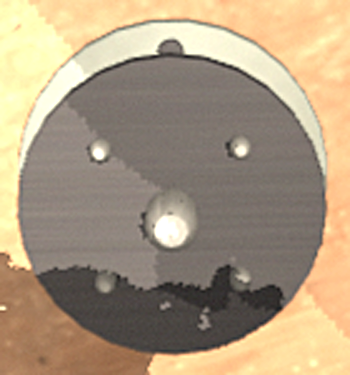

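Run:
```python
from h import *
a=load('w1');b=load('w2')
A=[(99,154),(241,150),(104,287),(242,283),(171,231)];B=[(128,256),(312,250),(138,421),(312,419),(221,355)]
pa=[(x/2.5+250-.3,y/2.5+130-.3) for x,y in A];pb=[(x/2.5+220-.3,y/2.5+100-.3) for x,y in B]
for p,q in zip(pa,pb): print('tri',*two(a,p,b,q))
for c,ps in((a,pa),(b,pb)):
    S=np.array([onz(c,*p,.076) for p in ps[:4]])[:,:2]; ce=S.mean(0); d=S-ce
    an=np.degrees(np.arctan2(d[:,1],d[:,0])); print('centre',ce,'r',np.linalg.norm(d,axis=1),'ang mod90',an%90, 'pin',onz(c,*ps[4],.09))
    # head rim
    P=cloud(c);m=(P[...,2]>.060)&(P[...,2]<.07)&(np.linalg.norm(P[...,:2]-ce,axis=2)<.07)&(c['depth']>0)
    q=P[m];print('head',np.median(q[:,2]),cv2.minEnclosingCircle((q[:,:2]*1000).astype(np.float32)))
    m=(P[...,2]>.086)&(np.linalg.norm(P[...,:2]-ce,axis=2)<.02);print('pin depth',P[m].mean(0))
```

```text
tri [0.47078474 0.1433851  0.08021168] 0.0005352557858674556
tri [0.48642842 0.19251389 0.08126379] 4.265954024570248e-05
tri [0.52473226 0.12301469 0.06243681] 0.0001352782764753497
tri [0.53697823 0.17588649 0.07561829] 0.00029681599020785047
tri [0.50505775 0.15882568 0.08714642] 0.00011235119324886283
centre [0.50406496 0.15920493] r [0.03670911 0.03707741 0.037361   0.0369048 ] ang mod90 [26.7151619  26.34422065 26.04857684 27.15273838] pin [0.50422543 0.15910585 0.09      ]
head 0.06574437937216257 ((504.2864074707031, 158.61141967773438), 59.981544494628906)
pin depth [0.50355674 0.15907626 0.08872044]
centre [0.50406666 0.15931369] r [0.03630393 0.03685172 0.03639965 0.03660729] ang mod90 [27.45677804 26.35197345 25.86513699 26.73794001] pin [0.50419244 0.15929881 0.09      ]
head 0.06572505368232481 ((504.17987060546875, 158.64334106445312), 60.173675537109375)
pin depth [0.50336057 0.15923898 0.0888609 ]
```

```bash
python3 -m crank '{"dp":[[3,-35,6],[3,-35,6],[3,-35,6],[3,-35,6],[3,-35,6],[3,-35,6],[3,-35,6],[3,-35,6],[3,-35,6],[3,-35,6],[0,0,0],[0,0,0]],"twist":[0.0173,0.0173,0.0173,0.0173,0.0173,0.0173,0.0173,0.0173,0.0173,0.0173,0,0],"gripper":[1,1,1,1,1,1,1,1,1,1,1,1]}'
python3 -c "
from h import *
c=shot('wrist','w3'); st=ctrl.sense(); T=R.from_quat(st['tcp_rot']).as_matrix();print(np.degrees(np.arctan2(T[1,1],T[0,1])))
P=cloud(c);z=P[...,2]
near=np.linalg.norm(P[...,:2]-[.534,-.197],axis=2)<.07
for lo,hi,n in((.008,.018,'plate'),(.074,.09,'wood')):
    m=near&(z>lo)&(z<hi)&(c['depth']>0);m=cv2.erode(cv2.morphologyEx(m.astype(np.uint8),cv2.MORPH_OPEN,np.ones((5,5))),np.ones((1,1)))>0
    q=P[m];print(n,m.sum(),np.median(q[:,2]),cv2.minAreaRect((q[:,:2]*1000).astype(np.float32)))
"
```

```text
time: 3.15
ee_pos: [0.5222, -0.1761, 0.2828]
tcp_rot: [0.086, 0.996, -0.0, 0.001]
contact_force: [-0.9, -0.6, -0.4]
gripper_width: 0.0855
80.19140606931344
plate 4548 0.01178854792334566 ((535.996826171875, -198.5098419189453), (92.14810180664062, 92.53395080566406), 80.229736328125)
wood 2600 0.07969791491774239 ((535.6951293945312, -198.3334197998047), (44.131465911865234, 44.49587631225586), 80.36824035644531)
```

View pics/w3.png

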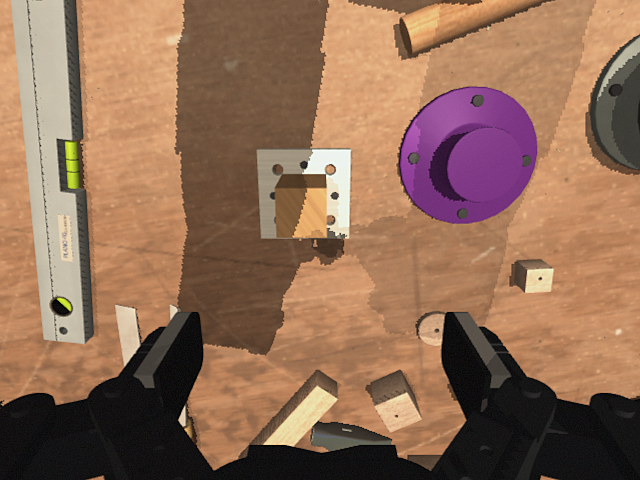

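The view shows the blank centred near (304,195), with the jaws square to it. Moving over it and down to z about 0.032.

```bash
python3 -m crank '{"dp":[[7,-11,-30],[7,-11,-30],[0,0,-30],[0,0,-30],[0,0,-30],[0,0,-30],[0,0,0],[0,0,0]],"twist":[0.001,0.001,0,0,0,0,0,0],"gripper":[1,1,1,1,1,1,1,1]}'
python3 -c "
from h import *
shot('wrist','w4')"
```

```text
time: 4.0
ee_pos: [0.5361, -0.1967, 0.1021]
tcp_rot: [0.084, 0.996, 0.0, -0.0]
contact_force: [0.0, -0.7, 0.5]
gripper_width: 0.0856
```

View pics/w4.png

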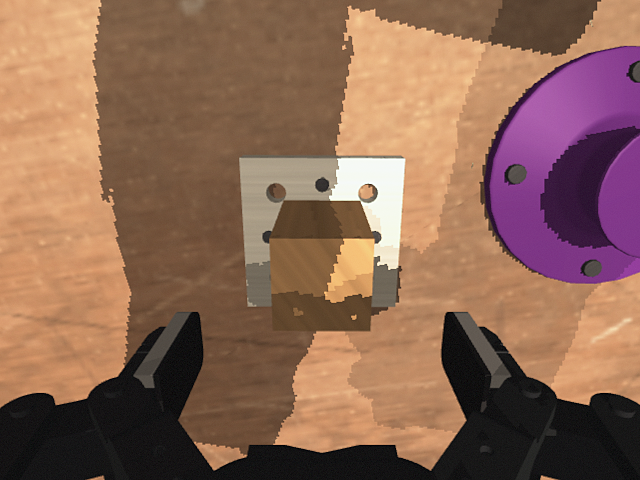

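The block at x≈322 lies midway between the fingers. Descending and gripping.

```bash
python3 -m crank '{"dp":[[0,-1,-25],[0,0,-25],[0,0,-19],[0,0,0],[0,0,0],[0,0,0],[0,0,0],[0,0,0],[0,0,0],[0,0,0],[0,0,0],[0,0,0],[0,0,0],[0,0,0]],"twist":[0,0,0,0,0,0,0,0,0,0,0,0,0,0],"gripper":[1,1,1,1,-1,-1,-1,-1,-1,-1,-1,-1,-1,-1]}' 70
python3 -c "
from h import *
print(ctrl.sense()['contact_force'],ctrl.sense()['wrist_torque']); shot('wrist','w5')"
```

```text
time: 5.45
ee_pos: [0.5371, -0.199, 0.0341]
tcp_rot: [0.084, 0.996, -0.0, 0.001]
contact_force: [-0.0, 1.0, 7.1]
gripper_width: 0.0434
[-0.04688937  1.02158715  7.09563393] [0.3395561  0.05324509 0.01327947]
```

View pics/w5.png

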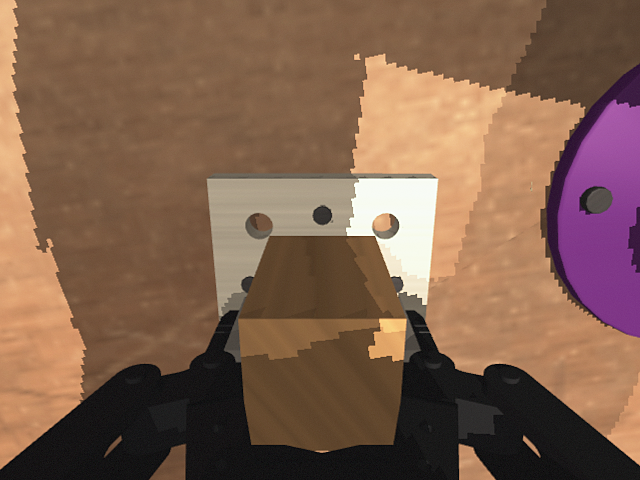

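```bash
python3 -m crank '{"dp":[[0,0,10],[0,0,30],[0,0,35],[0,0,35],[0,0,30],[0,0,0],[0,0,0],[0,0,0]],"twist":[0,0,0,0,0,0,0,0],"gripper":[-1,-1,-1,-1,-1,-1,-1,-1]}'
cat > blk.py <<'E'
from h import *
def blk(f,cam='wrist'):
    c=shot(cam,f); st=ctrl.sense(); T=R.from_quat(st['tcp_rot']).as_matrix(); p=st['ee_pos']
    yaw=np.degrees(np.arctan2(T[1,1],T[0,1])); print('tcp',p.round(4),'yaw',yaw.round(2),'F',np.round(st['contact_force'],1),np.round(st['wrist_torque'],2),'w',st['gripper_width'])
    P=cloud(c)-p; L=P@T   # tool coords
    zb=-L[...,2]          # height above TCP
    near=(abs(L[...,0])<.06)&(abs(L[...,1])<.06)&(c['depth']>0)
    for lo,hi,n in((-.028,-.017,'plate'),(.040,.052,'wood')):
        m=near&(zb>lo)&(zb<hi)
        q=L[m]; print(n,m.sum(),'h',np.median(zb[m]),'x',np.percentile(q[:,0],[.5,99.5]),'y',np.percentile(q[:,1],[.5,99.5]))
        print(cv2.minAreaRect((q[:,:2]*1000).astype(np.float32)))
    return c
E
python3 -c "
from blk import *
blk('w6')"
```

```text
time: 6.3
ee_pos: [0.535, -0.1984, 0.171]
tcp_rot: [0.084, 0.996, 0.0, -0.001]
contact_force: [-0.1, 0.4, -4.2]
gripper_width: 0.0436
tcp [ 0.5349 -0.1984  0.1707] yaw 80.33 F [-0.7  0.3 -3.7] [-0.01 -0.06 -0.03] w 0.043146132011928025
plate 19072 h -0.022128002100707506 x [-0.01173051  0.04743091] y [-0.04670666  0.04473302]
((15.685256958007812, -0.9258956909179688), (64.10936737060547, 92.6485824584961), 0.0936209037899971)
wood 25806 h 0.04582580892360401 x [-0.01938903  0.02370221] y [-0.0479636   0.04645581]
((1.2149524688720703, -0.9456977844238281), (45.883575439453125, 107.59922790527344), 0.2318340241909027)
```

View pics/w6.png

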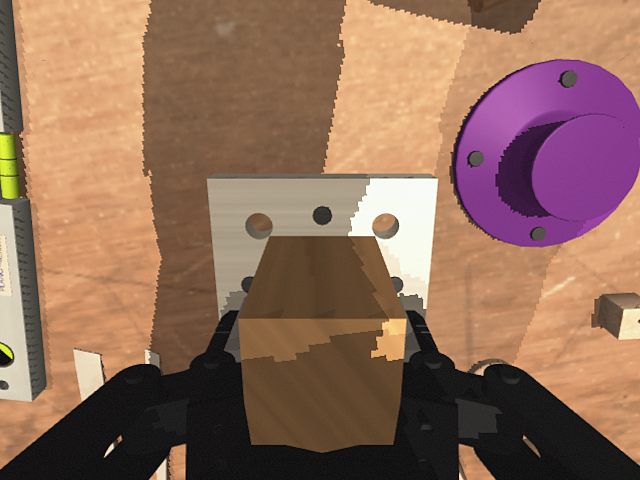

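```bash
python3 -m crank '{"dp":[[-2,30,0],[-3,30,0],[-3,30,0],[-2,30,0],[-3,30,0],[-2,30,0],[-3,30,0],[-2,30,0],[-2,30,0],[-3,30,0],[-2,30,0],[-2,28,0],[0,0,0],[0,0,0],[0,0,0]],"twist":[-0.013,-0.013,-0.013,-0.013,-0.013,-0.013,-0.013,-0.013,-0.012,-0.012,-0.012,-0.012,0,0,0],"gripper":[-1,-1,-1,-1,-1,-1,-1,-1,-1,-1,-1,-1,-1,-1,-1]}'
python3 -c "
from blk import *
blk('w7');
t=shot('top','t7');s=shot('scene','s7')
for n,c in(('top',t),('scene',s)):
    P=cloud(c);z=P[...,2];near=np.linalg.norm(P[...,:2]-[.5045,.1592],axis=2)<.075
    m=near&(z>.140)&(z<.158)&(c['depth']>0);q=P[m];print(n,m.sum(),np.median(q[:,2]),cv2.minAreaRect((q[:,:2]*1000).astype(np.float32)))
"
```

```text
time: 7.85
ee_pos: [0.5065, 0.1585, 0.1716]
tcp_rot: [0.16, 0.987, -0.001, -0.001]
contact_force: [-0.1, -0.0, -4.4]
gripper_width: 0.0434
tcp [0.5067 0.1583 0.1718] yaw 71.57 F [-0.3  0.4 -4.2] [-0.04 -0.02  0.02] w 0.043573941293909714
plate 19071 h -0.022531468455862045 x [-0.01157855  0.04760336] y [-0.0463938   0.04504364]
((15.894481658935547, -0.7047004699707031), (92.60272979736328, 64.07620239257812), 89.74109649658203)
wood 25937 h 0.045427341889238984 x [-0.01926468  0.023837  ] y [-0.04806307  0.04754676]
((1.4750213623046875, -0.34540557861328125), (45.7579231262207, 107.32022857666016), 0.18974821269512177)
top 3 0.14662023866319085 ((531.770263671875, 102.22941589355469), (3.4309401512145996, 0.04368681460618973), 1.0543678998947144)
scene 1252 0.14855588807788067 ((502.07049560546875, 158.00146484375), (96.22612762451172, 92.89218139648438), 71.45539855957031)
```

View pics/t7.png

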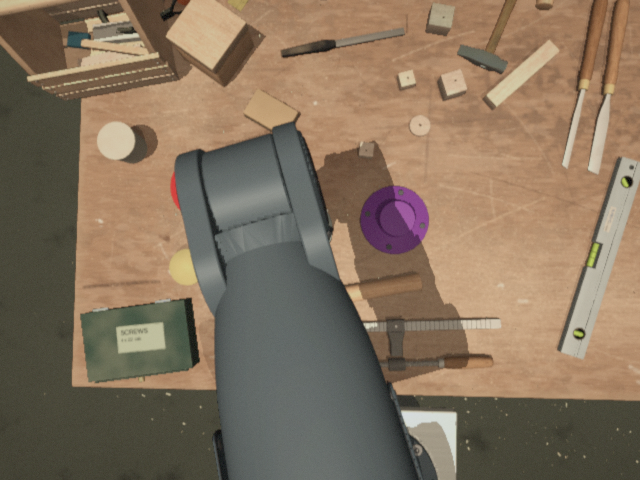

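View pics/s7.png

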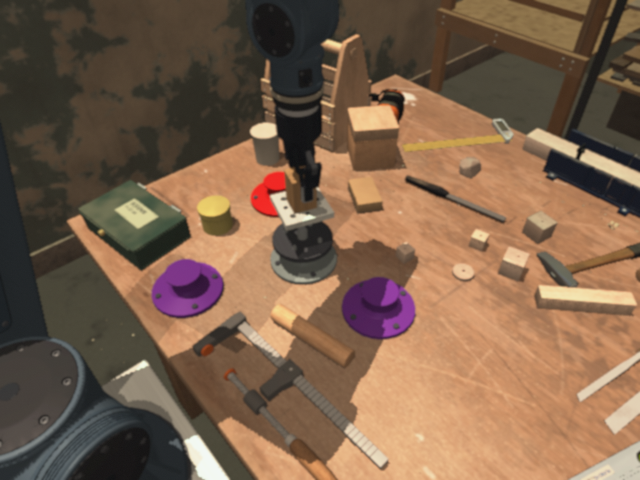

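The scene view shows the plate hovering over the head at about (300,208). The centring correction is about (-0.8, +1.2) mm. I lower to just above the pin top and check.

```bash
python3 -m crank '{"dp":[[-0.8,1.2,-15],[0,0,-15],[0,0,-12],[0,0,0],[0,0,0],[0,0,0]],"twist":[0,0,0,0,0,0],"gripper":[-1,-1,-1,-1,-1,-1]}'
python3 -c "
from blk import *
blk('w8')
s=shot('scene','s8');b=(240,160,370,290);cv2.imwrite('pics/s8z.png',cv2.resize(s['color'][b[1]:b[3],b[0]:b[2],::-1],None,fx=4,fy=4,interpolation=cv2.INTER_CUBIC))
"
```

```text
time: 8.6
ee_pos: [0.5066, 0.1604, 0.131]
tcp_rot: [0.16, 0.987, 0.0, 0.0]
contact_force: [-0.2, 0.4, -4.3]
gripper_width: 0.0435
tcp [0.5067 0.1605 0.131 ] yaw 71.61 F [ 0.2  0.2 -4.7] [ 0.08 -0.07 -0.  ] w 0.0436285999133761
plate 19073 h -0.022369861391631368 x [-0.01177564  0.04738827] y [-0.04653371  0.04489412]
((15.512899398803711, -0.6874313354492188), (64.18528747558594, 92.6661148071289), 0.08143763244152069)
wood 25876 h 0.045595002096100054 x [-0.01941093  0.0236544 ] y [-0.04829326  0.04720165]
((1.0824756622314453, -0.617828369140625), (46.16798782348633, 108.10380554199219), 0.21405431628227234)
```

View pics/s8z.png

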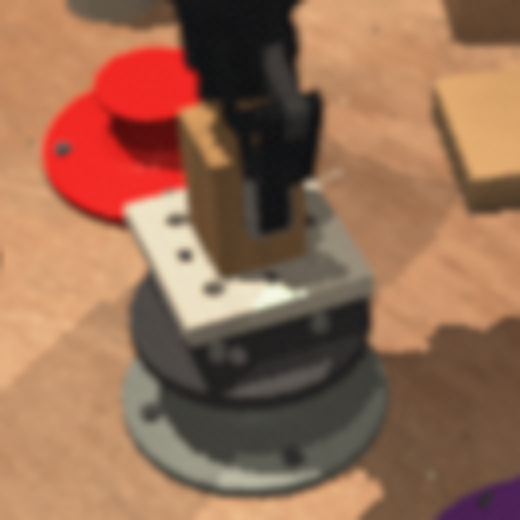

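View pics/w8.png

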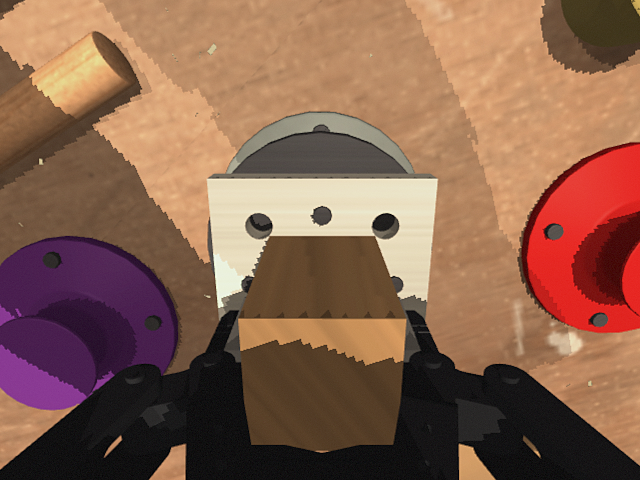

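```bash
python3 -m crank '{"dp":[[-0.7,-0.7,-3],[0,0,-2],[0,0,-2],[0,0,-2],[0,0,-1],[0,0,0],[0,0,0]],"twist":[0,0,0,0,0,0,0],"gripper":[-1,-1,-1,-1,-1,-1,-1]}'
```

```text
time: 9.4
ee_pos: [0.5055, 0.1598, 0.1203]
tcp_rot: [0.16, 0.987, -0.0, -0.0]
contact_force: [0.2, 0.1, -4.0]
gripper_width: 0.0431
```

Underside is about 4 mm below the pin tip, with no contact force. Continuing in small steps.

```bash
python3 -m crank '{"dp":[[0,0,-1],[0,0,-1],[0,0,-1],[0,0,-1],[0,0,0]],"twist":[0,0,0,0,0],"gripper":[-1,-1,-1,-1,-1]}'
```

```text
time: 9.9
ee_pos: [0.5054, 0.1597, 0.1161]
tcp_rot: [0.16, 0.987, -0.0, -0.0]
contact_force: [0.2, -0.1, -4.2]
gripper_width: 0.0432
```

```bash
python3 -m crank '{"dp":[[0,0,-1],[0,0,-1],[0,0,-1],[0,0,-1],[0,0,-1],[0,0,-1],[0,0,-1],[0,0,-1],[0,0,0]],"twist":[0,0,0,0,0,0,0,0,0],"gripper":[-1,-1,-1,-1,-1,-1,-1,-1,-1]}'
```

```text
time: 10.8
ee_pos: [0.5054, 0.1597, 0.1081]
tcp_rot: [0.16, 0.987, -0.0, -0.0]
contact_force: [-1.3, -0.2, -4.0]
gripper_width: 0.0436
```

```bash
python3 -m crank '{"dp":[[0,0,-1],[0,0,-1],[0,0,-1],[0,0,-1],[0,0,-1],[0,0,-1],[0,0,0]],"twist":[0,0,0,0,0,0,0],"gripper":[-1,-1,-1,-1,-1,-1,-1]}'; python3 -m crank '{"dp":[[0,0,-1],[0,0,0]],"twist":[0,0],"gripper":[-1,-1]}'
```

```text
time: 11.5
ee_pos: [0.5054, 0.1597, 0.1021]
tcp_rot: [0.16, 0.987, -0.0, -0.0]
contact_force: [0.8, -0.6, -4.8]
gripper_width: 0.0434
time: 11.7
ee_pos: [0.5054, 0.1597, 0.1011]
tcp_rot: [0.16, 0.987, -0.0, -0.0]
contact_force: [0.2, 0.1, -4.2]
gripper_width: 0.0434
```

```bash
python3 -m crank '{"dp":[[0,0,-0.7],[0,0,0]],"twist":[0,0],"gripper":[-1,-1]}'
```

```text
time: 11.9
ee_pos: [0.5054, 0.1597, 0.1005]
tcp_rot: [0.16, 0.987, -0.0, -0.0]
contact_force: [-0.3, -0.4, -5.2]
gripper_width: 0.0431
```

```bash
python3 -m crank '{"dp":[[0,0,-0.5],[0,0,0]],"twist":[0,0],"gripper":[-1,-1]}';python3 -m crank '{"dp":[[0,0,-0.4],[0,0,0]],"twist":[0,0],"gripper":[-1,-1]}'
```

```text
time: 12.1
ee_pos: [0.5055, 0.1597, 0.1001]
tcp_rot: [0.16, 0.987, -0.0, 0.0]
contact_force: [-0.8, -0.7, -3.4]
gripper_width: 0.0433
time: 12.3
ee_pos: [0.5054, 0.1598, 0.1001]
tcp_rot: [0.16, 0.987, 0.0, 0.0]
contact_force: [-2.1, 0.0, 2.9]
gripper_width: 0.0431
```

```bash
python3 -m crank '{"dp":[[0,0,-0.4],[0,0,0],[0,0,0]],"twist":[0,0,0],"gripper":[-1,-1,-1]}'
python3 -c "
from blk import *
blk('w9')
s=shot('scene','s9');b=(240,160,370,290);cv2.imwrite('pics/s9z.png',cv2.resize(s['color'][b[1]:b[3],b[0]:b[2],::-1],None,fx=4,fy=4,interpolation=cv2.INTER_CUBIC))
"
```

```text
time: 12.6
ee_pos: [0.5054, 0.1598, 0.1001]
tcp_rot: [0.16, 0.987, 0.0, 0.0]
contact_force: [-5.2, -0.7, 8.0]
gripper_width: 0.0436
tcp [0.5054 0.1598 0.1   ] yaw 71.63 F [-5.4 -0.8  8.7] [-0.26  0.77 -0.02] w 0.043058836900299054
plate 19548 h -0.02235467666823749 x [-0.01174071  0.04733804] y [-0.04651542  0.04493757]
((15.46685791015625, -0.8071098327636719), (64.22103118896484, 92.75132751464844), 0.19094611704349518)
wood 25873 h 0.04565911263755066 x [-0.01936908  0.02367478] y [-0.04796567  0.04706451]
((1.225118637084961, -0.5691986083984375), (46.162872314453125, 107.52914428710938), 0.6697413325309753)
```

View pics/s9z.png

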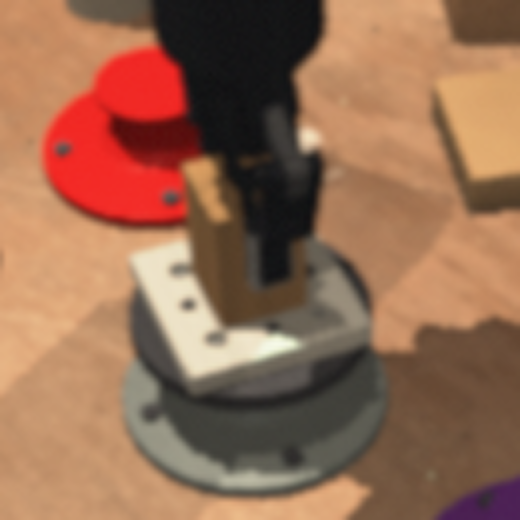

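The scene view shows the plate lying on the head. Plate top measures 77.7 mm, so its underside is near 66 mm. Releasing and retreating straight up.

```bash
python3 -m crank '{"dp":[[0,0,0.5],[0,0,0],[0,0,0],[0,0,0],[0,0,0],[0,0,0],[0,0,0],[0,0,0]],"twist":[0,0,0,0,0,0,0,0],"gripper":[-1,0.8,0.8,0.8,0.8,0.8,0.8,0.8]}'
python3 -m crank '{"dp":[[0,0,10],[0,0,30],[0,0,40],[0,0,40],[0,0,40],[0,0,40],[0,0,0],[0,0,0]],"twist":[0,0,0,0,0,0,0,0],"gripper":[0.8,0.8,0.8,0.8,0.8,0.8,0.8,0.8]}'
python3 -c "
from h import *
c=shot('wrist','w10')
"
```

```text
time: 13.5
ee_pos: [0.5055, 0.1597, 0.0998]
tcp_rot: [0.16, 0.987, -0.0, 0.0]
contact_force: [0.2, 0.2, -0.5]
gripper_width: 0.0765
time: 14.3
ee_pos: [0.5058, 0.1599, 0.3012]
tcp_rot: [0.16, 0.987, 0.001, 0.001]
contact_force: [-0.3, -0.9, -0.1]
gripper_width: 0.0769
```

View pics/w10.png

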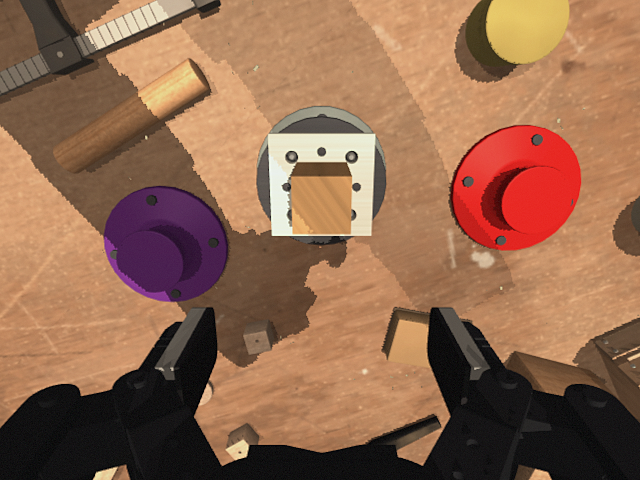

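The wrist view shows the plate on the head with studs visible in the holes at (292,157) and (351,157). I'll check the tilt and height, then move the arm clear of the top view and check again.

```bash
python3 -m crank '{"dp":[[-30,-30,10],[-30,-30,10],[-30,-30,0],[-30,-40,0],[-30,-40,0],[-20,-40,0],[-10,-40,0],[0,0,0],[0,0,0]],"twist":[0,0,0,0,0,0,0,0,0],"gripper":[0.8,0.8,0.8,0.8,0.8,0.8,0.8,0.8,0.8]}'
python3 - <<'E'
from h import *
def chk(n,c):
    P=cloud(c);z=P[...,2];near=(np.linalg.norm(P[...,:2]-[.504,.1595],axis=2)<.075)&(c['depth']>0)
    for lo,hi,k in((.071,.084,'plate'),(.138,.154,'wood')):
        m=cv2.erode((near&(z>lo)&(z<hi)).astype(np.uint8),np.ones((3,3)))>0;q=P[m]
        if len(q)<50: continue
        f=np.linalg.lstsq(np.c_[q[:,:2]-q[:,:2].mean(0),np.ones(len(q))],q[:,2],rcond=None)[0]
        print(n,k,len(q),'z',f[2].round(4),'tilt deg',np.degrees(f[:2]).round(2),cv2.minAreaRect((q[:,:2]*1000).astype(np.float32)))
chk('wrist',load('w10'));t=shot('top','t11');chk('top',t);s=shot('scene','s11');chk('scene',s)
o=load('top0')
# head tilt reference / bystander motion
d=np.abs(t['color'].astype(int)-o['color']).sum(2)
for n,(x,y,w,h) in dict(tin=(165,245,45,45),sander=(240,85,65,55),cube=(355,138,25,25)).items(): print(n,np.percentile(d[y:y+h,x:x+w],[50,95,99.5]))
E
```

```text
time: 15.25
ee_pos: [0.3246, -0.091, 0.319]
tcp_rot: [0.162, 0.987, 0.0, -0.001]
contact_force: [-0.6, 0.4, 0.6]
gripper_width: 0.0765
wrist plate 5152 z 0.0778 tilt deg [ 0.01 -0.1 ] ((503.9532470703125, 158.9907989501953), (90.31461334228516, 89.9536361694336), 71.59432220458984)
wrist wood 3223 z 0.1457 tilt deg [ 0.12 -0.11] ((503.69940185546875, 159.25848388671875), (42.5384635925293, 43.80417251586914), 72.11434173583984)
top plate 1173 z 0.0784 tilt deg [-0.12 -0.02] ((502.7467956542969, 160.84938049316406), (87.605712890625, 87.47898864746094), 71.62857055664062)
top wood 498 z 0.1465 tilt deg [ 0.55 -0.82] ((502.5171203613281, 160.6120147705078), (39.88286209106445, 39.49364471435547), 71.38341522216797)
scene plate 433 z 0.077 tilt deg [ 0.4  -0.36] ((478.7837829589844, 165.02877807617188), (91.54802703857422, 44.92705154418945), 71.88578033447266)
tin [ 9.   16.   22.88]
sander [ 8. 17. 22.]
cube [ 9.   17.   21.88]
```

View pics/t11.png

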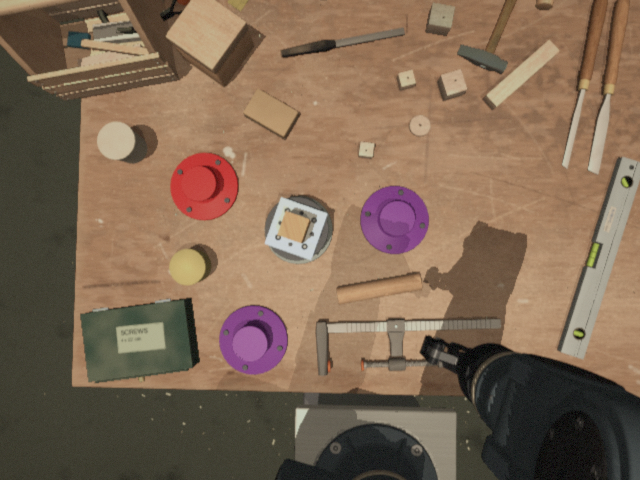

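View pics/s11.png

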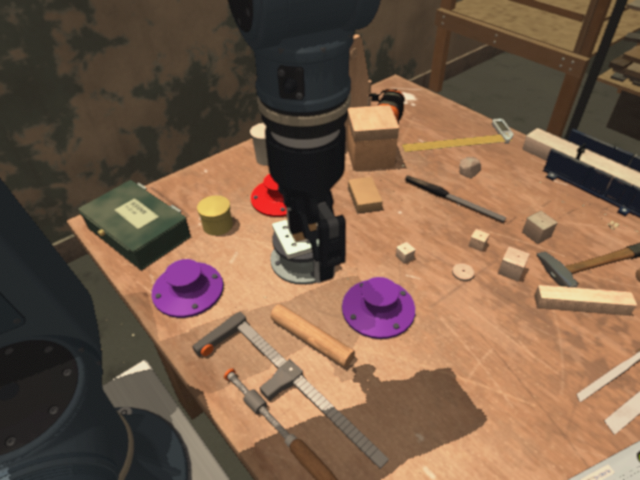

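The top view shows the blank seated at (296,229) on the head with the arm clear of it. Tilt is about 0.1°, the plate top is at 78 mm (66 + 12), and the bystanders have not moved. Handing in.

```bash
python3 -c "
from bench import ctrl
print(ctrl.job_done())"
```

```text
the job is handed in; nothing more can be done
None
```

I mounted the carving blank on the dark steel head, let go, backed the arm away and handed the job in at about 15 s on the robot's clock. I found the pin, the stud angle (about 26.6°) and the blank in the camera images. I then gripped the wood, turned it about -8.7° and lowered it; it met almost no resistance until it seated, where I pressed it with about 13 N.

**Seating:** After release, the wrist and top views put the plate top at 77.8 and 78.4 mm, against an expected 78 mm. Its tilt was about 0.1°, and studs showed inside the two holes I could see clearly.

**Bystanders:** The tin, sanding block and small cube look unchanged in the before and after top images.

**Disagreements:**
- The wrist and top cameras differ by 1–2 mm in absolute position, which is within their calibration.
- The top camera's tilt reading on the small wood face was noisy, at up to 0.8°.
- In the last scene view the arm hid part of the plate, so that view gives only a weak check (plate top at 77.0 mm).

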